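# Gauge a spacer's bore on the stepped cone and rack it

## Robot

A 7-joint arm with a two-finger parallel gripper is mounted at the origin on the work surface. World frame = base frame: x ahead of the robot, y to its left, z up, the work surface at z = 0. Lengths are in m, angles in rad, forces in N, time in s.
With the tool pointing down it reaches from about 0.425 to 0.875 m from the base axis. Payload 4.7 kg.
Tool frame: the origin (TCP) lies midway between the tips of the shut fingers; the grasp point (between the pads) lies 19 mm behind it; x points along the fingers, y is the direction in which the jaws open and shut, and the axes are right-handed (so a half turn about x gives the same grasp; the last joint's range is limited). The gripper opens to 87 mm and grips with 3 to 60 N. Pads are 19 mm wide; open, the fingers measure 117 mm over their backs; the gripper's body (75 mm by 190 mm) begins 51 mm behind the grasp point.
Start: joints at [-1.276, 0.321, -0.07, 1.45, 0.023, 1.371, -0.057], TCP at [0.18, 0.625, 0.223] pointing down, gripper open.
Joint ranges: [-2.86, 2.86], [-0.3, 2.09], [-1.38, 1.24], [0.06, 2.45], [-1.56, 4.7], [0.09, 2.05], [-2.69, 2.69]. Speed limits (rad/s): [2.57, 2.57, 3.14, 3.14, 3.14, 3.14, 3.14].

## Interface

Orientations are given as a rotation vector (axis times angle).
In Python, from rig import sensors, cams, job gives the robot as it stands.
- The arm moves only by the shell command python3 -m inch 'ROWS' [FORCE]. ROWS is JSON, a list of rows, each a list of 7 numbers: the closure, from 0 (fully open) to 1 (shut), then the shift along the tool's x, y, z in mm, then the turn, a rotation vector about the tool's x, y, z in rad. In form: [[grip, dx, dy, dz, ax, ay, az], ...]. A call has 1 to 10 rows; each row is the pose to reach, as a shift and turn from the pose measured when the call began, along the tool's axes at that moment; what a row does not reach only later rows make up. A row lasts 1/8 s, in which the tool goes at most 62.5 mm and 10.7 degrees, less where a joint would pass 70% of its speed; a pose out of reach is approached as far as the arm can. A call with a gripper value outside its range is refused whole. The fingers move at their own pace and stop on an object; FORCE is the grip in N (left out, the last holds). Time passes only in rows, so rows that repeat a pose let the fingers close. It gives the time, the measured TCP pose, the force and the opening at its end, in the units of the state.
- sensors.get_obs(): the state, without advancing time (a new reading comes with each control period).
- cams.snapshot(name): name is "scene" or "top" or "wrist"; returns a dict with "img" (384x512x3 uint8, red, green, blue), "fov_y" (degrees; the focal length in pixels is half the picture's height over the tangent of half this angle, whatever the lens; pixels are square), "cx", "cy" (the principal point, pixels), "dist_coeffs" ([k1, k2, p1, p2, k3] as OpenCV has them; the pictures are not rectified), "R" (3x3) and "t" (3): a world point X has camera coordinates R X + t. Camera axes: x right, y down, z forward; pixel columns grow to the right and rows downward; lengths in m; the calibration is good to about 2 mm. A picture is of the moment at which its call begins. There is no depth.
- job.sign_off(): hands the job in, once; it reports no verdict.
The state is a dict: "time": time; "q": joint angles; "joint_vel": joint speeds; "joint_torque": joint torques, N m; "tcp_pos": TCP position; "tool_rot": TCP orientation; "wrist_force": force on the tool from outside, world axes, zero at the start; "torque": the same for the moment, N m; "gripper_width": finger opening in m.
Only numpy, scipy, OpenCV 4.12 (cv2) and the standard library are available. Lean on these libraries where they do the work, as an engineer would, in place of code of your own. Each camera call takes 0.05 s, during which the arm holds its last target. There are 200 camera calls.

## Task

Slide the steel spacer that lies on the white job sheet down over the stepped cone of the bore gauge until it stops, and press it there level with about 10 N (never load the gauge with more than 20 N), to see which step it stops at. Then lift it off and put it on the rack post of its size, lying flat on the board: the thin post if it stopped at the top step (one band), the middle post for the second, the thick post for the lowest. Leave the other two spacers and everything else on the bench alone.

Things in the scene. Friction and masses are not known exactly. Their poses are not given: they have to be found in the camera images.
- gauge: bore gauge, fixed to the bench: a grey round housing (foot 90 mm across, 64 mm above it, top 30 mm high) with an upright steel stepped cone. Origin on the axis at bench level, z up. The cone gives on a stiff spring: it starts to sink at 2 to 4 N, then 1 mm per 3 N, at most 8 mm. Its rest height was set by hand and is up to 4 mm above or below what is given here, unknown
- nose (a point): nominal tip of the cone, on its axis, 96 mm above the bench (heights +-4 mm, see gauge): a nose widening from 10 to 20 mm diameter over 8 mm, then lands of 20, 26, 32 and 38 mm diameter joined by three 45 degree shoulders 3 mm high, with lower edges 76, 62 and 48 mm above the bench. A ring stops on the first shoulder too big for its bore
- step_one (a point): on the gauge's axis, 77.5 mm above the bench: where the underside of the 23 mm bore stops (nominal, +-4 mm, less what the spring sinks), at the top shoulder; one dark band on the land below it
- step_two (a point): on the gauge's axis, 63.5 mm above the bench: where the underside of the 29 mm bore stops (nominal, +-4 mm, less what the spring sinks), at the second shoulder; two dark bands below it
- step_three (a point): on the gauge's axis, 49.5 mm above the bench: where the underside of the 35 mm bore stops (nominal, +-4 mm, less what the spring sinks), at the lowest shoulder; three dark bands below it
- rack: storage rack, fixed to the bench: a wooden board 80 x 230 x 12 mm with three upright aluminium posts, 30 mm tall with bevelled tips, in a row along its y, 75 mm apart: 16, 22 and 28 mm in diameter. Origin at the centre of its underside, z up
- post_thin (a point): foot of the 16 mm post (at y = -75 mm on the rack; one dot beside it), on its axis at the top face of the board, 12 mm above the bench: home of the 23 mm bore
- post_middle (a point): foot of the 22 mm post (in the middle of the rack; two dots), on its axis at the top face of the board: home of the 29 mm bore
- post_thick (a point): foot of the 28 mm post (at y = +75 mm on the rack; three dots), on its axis at the top face of the board: home of the 35 mm bore
- sheet: white paper job sheet, 120 x 120 mm, flat on the bench (no height to speak of); origin at its centre. Exactly one spacer lies on it, near its middle; the others are at least 100 mm from its centre
- spacer_1: one of three steel spacer rings, alike outside: 50 mm outer diameter, 20 mm high, 0.13 to 0.25 kg, lying flat; origin at the centre of its underside, z its axis. Bores are 23, 29 and 35 mm, one each; gauge to learn which it is. Which of them lies on the job sheet changes; the other two are to be left alone
- spacer_2: one of three steel spacer rings, alike outside: 50 mm outer diameter, 20 mm high, 0.13 to 0.25 kg, lying flat; origin at the centre of its underside, z its axis. Bores are 23, 29 and 35 mm, one each; gauge to learn which it is. Which of them lies on the job sheet changes; the other two are to be left alone
- spacer_3: one of three steel spacer rings, alike outside: 50 mm outer diameter, 20 mm high, 0.13 to 0.25 kg, lying flat; origin at the centre of its underside, z its axis. Bores are 23, 29 and 35 mm, one each; gauge to learn which it is. Which of them lies on the job sheet changes; the other two are to be left alone
- meter: a black handheld multimeter, 160 x 80 x 44 mm, lying flat; origin at the centre of its underside, long side along its x; a bystander, to be left alone
- screwdriver: a screwdriver lying on the bench; its long side along its x, handle to -x; a bystander, to be left alone
- wrench: a steel open-ended wrench lying on the bench; its long side along its x, handle to -x; a bystander, to be left alone
- pulley: a grooved aluminium pulley, 80 mm across, 34 mm high, lying flat; origin at the centre of its underside; a bystander, to be left alone
- can: a low plain steel tin, 66 mm across, 60 mm tall; origin at the centre of its underside; a bystander, to be left alone
Mind the look-alikes: they are no part of the job. Leave any blue or purple look-alike of the spacer_2 alone. Several things look just like the gauge: the one meant starts farthest to the robot's right.

How it is judged:
By the outcome, as a careful person would: the job done as asked, in the order asked, and still so for the second after the job is handed in, with the robot touching nothing.
It also fails if it takes over 45 s, if anything falls off the work surface, if the arm or the gripper's body presses on something with over 40 N, if the wrist force passes 120 N, or if a joint passes its speed limit or range.

## Working session

There is one attempt and no reset: what is moved stays moved. The work goes in short steps, Python scripts to look and compute and a shell command to move; the robot and the scene stay as the last step left them, time stands still between calls to the robot, and variables do not carry over. Pictures are saved under pics/ and viewed, about 8 in all and at most 12, crops included, and the job is handed in when it is done.

```bash
ls; mkdir -p pics
python3 - <<'E'
from rig import sensors,cams
import cv2,numpy as np,pickle
o=sensors.get_obs();print(o)
d={}
for n in("scene","top","wrist"):
    s=cams.snapshot(n);d[n]=s;print(n,s["fov_y"],s["cx"],s["cy"],s["dist_coeffs"],np.round(-s["R"].T@s["t"],3),np.round(s["R"],2).tolist())
pickle.dump(d,open("s0.pkl","wb"))
cv2.imwrite("pics/top0.png",cv2.resize(d["top"]["img"][:,:,::-1],(800,600)))
cv2.imwrite("pics/scene0.png",cv2.resize(d["scene"]["img"][:,:,::-1],(800,600)))
E
```

```text
pics
{'time': 0.0, 'q': array([-1.27588786,  0.32179805, -0.0700963 ,  1.45165777,  0.02259187,
        1.37080965, -0.05690965]), 'joint_vel': array([ 0.00096986, -0.00107965, -0.00087465,  0.00094349, -0.00060673,
        0.00218593, -0.00222457]), 'joint_torque': array([-6.06041613e-04, -4.91300261e+01, -4.04407466e-01, -3.12524629e+01,
       -6.38546515e-02,  4.41243604e-02,  2.04380799e-04]), 'tcp_pos': array([0.1800219 , 0.62400007, 0.22148646]), 'tool_rot': array([ 0.21891893,  1.55971405, -0.22187586]), 'wrist_force': array([-0.22959424, -0.64172294,  0.58926275]), 'torque': array([-0.03354394, -0.02641342,  0.02405979]), 'gripper_width': 0.08692075193060711}
scene 45.40894190810689 260.3131891056846 197.38527132586336 [-0.04936795  0.          0.          0.          0.        ] [1.511 0.599 0.802] [[-0.58, 0.81, 0.01], [0.43, 0.32, -0.84], [-0.69, -0.49, -0.54]]
top 53.99800469996366 255.60256238473343 185.42184698018949 [-0.11963008  0.          0.          0.          0.        ] [ 0.375 -0.034  1.423] [[0.03, -1.0, -0.01], [-0.99, -0.02, -0.14], [0.14, 0.01, -0.99]]
wrist 58.1522725209974 255.82913093869718 186.53670097102201 [-0.10044471  0.          0.          0.          0.        ] [0.102 0.647 0.384] [[0.28, 0.96, -0.0], [0.92, -0.27, 0.29], [0.28, -0.08, -0.96]]
```

View pics/top0.png

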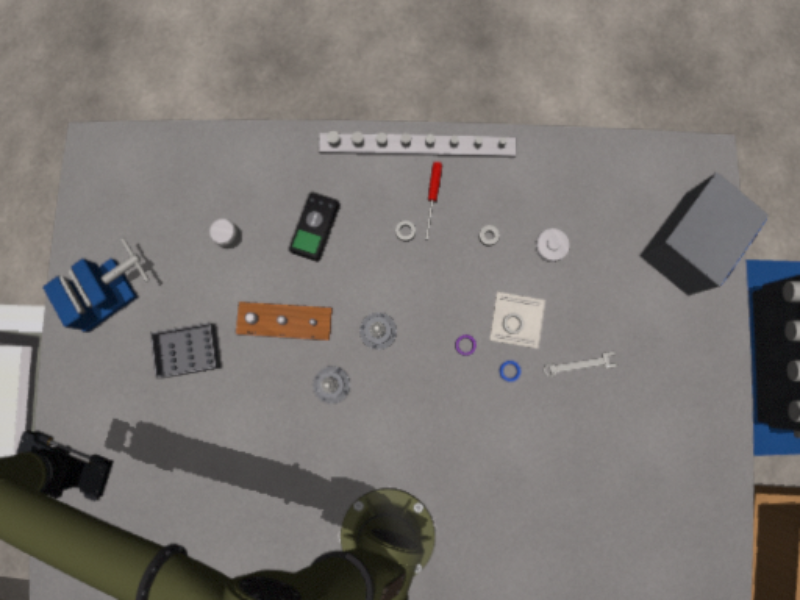

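View pics/scene0.png

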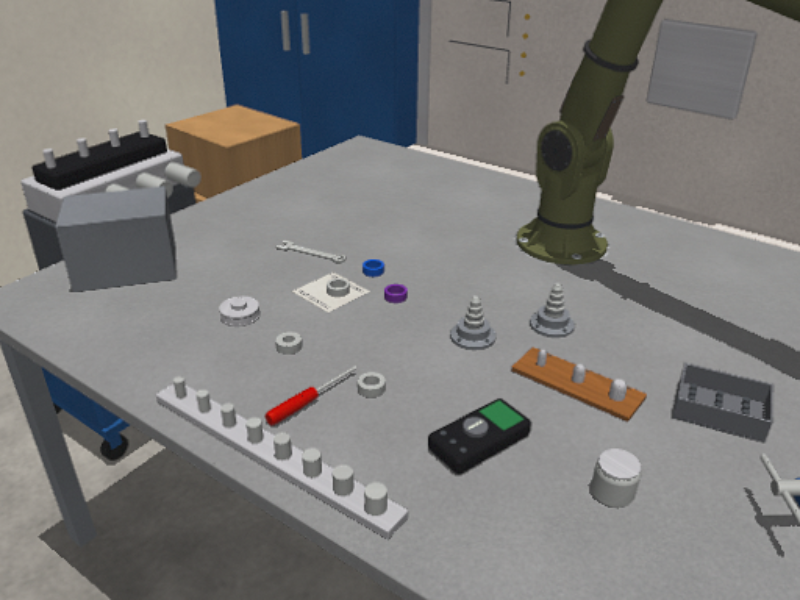

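Candidates for the gauge in the top view (800×600) are (378,330) and (331,384). Image right is −y, the robot's right, so (378,330) fits. The steel ring on the sheet is at (512,323). The rings at (465,345, purple) and (510,371, blue) are look-alikes. I'll measure roughly and confirm with a crop.

```bash
cat > h.py <<'E'
import numpy as np,cv2
from scipy.spatial.transform import Rotation as Ro
def K(s):
    h,w=s["img"].shape[:2];f=h/2/np.tan(np.radians(s["fov_y"]/2))
    return np.array([[f,0,s["cx"]],[0,f,s["cy"]],[0,0,1]])
def ray(s,p):
    u=cv2.undistortPoints(np.array(p,float).reshape(-1,1,2),K(s),np.array(s["dist_coeffs"])).reshape(-1,2)
    d=np.c_[u,np.ones(len(u))]@s["R"]
    return -s["R"].T@s["t"],d
def plane(s,p,z):
    c,d=ray(s,p);return c+d*((z-c[2])/d[:,2])[:,None]
def proj(s,X):
    X=np.array(X,float).reshape(-1,3)
    return cv2.projectPoints(X,cv2.Rodrigues(s["R"])[0],np.array(s["t"],float),K(s),np.array(s["dist_coeffs"]))[0].reshape(-1,2)
def go(o,pos,rot=None):
    "shift (mm) and rotvec in tool axes to reach world pos / rotation matrix"
    T=Ro.from_rotvec(o["tool_rot"]);d=T.inv().apply(np.array(pos)-o["tcp_pos"])*1000
    r=(T.inv()*Ro.from_matrix(rot)).as_rotvec() if rot is not None else np.zeros(3)
    return np.round(d,1),np.round(r,3)
def down(a):
    "tool x down, tool y (jaws) at world azimuth a (rad)"
    x=np.array([0,0,-1.]);y=np.array([np.cos(a),np.sin(a),0]);return np.c_[x,y,np.cross(x,y)]
E
python3 - <<'E'
import pickle
from h import *
d=pickle.load(open("s0.pkl","rb"));s=d["top"]
for n,p,z in[("gaugeR tip",(377,327),.096),("gaugeL tip",(328,384),.096),("ring",(512,323),.02),("sheet",(518,320),0),("thick",(250,318),.042),("mid",(281,320),.042),("thin",(313,322),.042),("r2",(405,230),.02),("r3",(489,235),.02),("purple",(465,345),.02),("blue",(510,371),.02)]:
    print(n,plane(s,np.array(p)/1.5625,z).round(3))
print(Ro.from_rotvec([0.21891893,  1.55971405, -0.22187586]).as_matrix().round(3))
from rig import sensors
o=sensors.get_obs()
T=Ro.from_rotvec(o["tool_rot"]).as_matrix();w=d["wrist"]
print("cam in tool",T.T@(-w["R"].T@w["t"]-o["tcp_pos"]),(w["R"]@T).round(3))
im=s["img"][170:270,190:390,::-1];cv2.imwrite("pics/crop1.png",cv2.resize(im,(800,400),interpolation=cv2.INTER_CUBIC))
E
```

```text
gaugeR tip [[0.483 0.032 0.096]]
gaugeL tip [[0.352 0.138 0.096]]
ring [[ 0.506 -0.287  0.02 ]]
sheet [[ 0.515 -0.305  0.   ]]
thick [[0.5   0.338 0.042]]
mid [[0.498 0.263 0.042]]
thin [[0.495 0.187 0.042]]
r2 [[ 0.728 -0.025  0.02 ]]
r3 [[ 0.72  -0.231  0.02 ]]
purple [[ 0.451 -0.175  0.02 ]]
blue [[ 0.391 -0.282  0.02 ]]
[[-0.     0.277  0.961]
 [-0.002  0.961 -0.277]
 [-1.    -0.002  0.   ]]
cam in tool [-0.16182409 -0.00026804 -0.081351  ] [[-0.001  1.     0.001]
 [-0.292 -0.001  0.956]
 [ 0.956  0.     0.292]]
```

View pics/crop1.png

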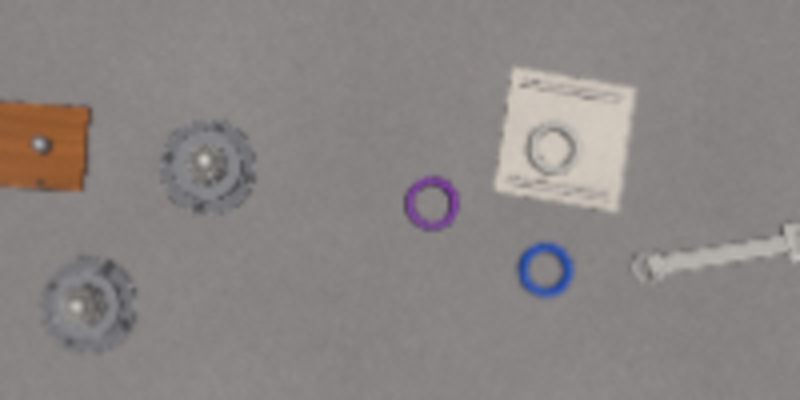

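Crop confirms it: the steel ring sits on the white sheet at (550,148), and the meant gauge is the right-most at (208,165), next to the rack's thin post. I'll move to look at the rack, then the gauge, then the ring with the wrist camera.

Run:
```python
from h import *
from rig import sensors
o=sensors.get_obs();R=down(0)
for p in[(.47,.30,.24),(.48,.06,.26),(.506,-.26,.22)]: print(go(o,p,R))
```

```text
(array([ -17.9, -231.1,  368.4]), array([1.29e+00, 1.00e-03, 1.00e-03]))
(array([ -37.6, -459. ,  444.5]), array([1.29e+00, 1.00e-03, 1.00e-03]))
(array([   2.9, -759.2,  558.2]), array([1.29e+00, 1.00e-03, 1.00e-03]))
```

```bash
python3 -m inch '[[0,-18,-231,368,1.29,0,0],[0,-18,-231,368,1.29,0,0],[0,-18,-231,368,1.29,0,0],[0,-18,-231,368,1.29,0,0],[0,-18,-231,368,1.29,0,0],[0,-18,-231,368,1.29,0,0],[0,-18,-231,368,1.29,0,0],[0,-18,-231,368,1.29,0,0],[0,-18,-231,368,1.29,0,0],[0,-18,-231,368,1.29,0,0]]'
python3 - <<'E'
from h import *
from rig import sensors,cams
import pickle
o=sensors.get_obs();s=cams.snapshot("wrist");pickle.dump((o,s),open("rack.pkl","wb"))
print(o["tcp_pos"],o["q"]);print(Ro.from_rotvec(o["tool_rot"]).as_matrix().round(3))
cv2.imwrite("pics/w_rack.png",cv2.resize(s["img"][:,:,::-1],(800,600)))
print(go(o,(.47,.06,.26),down(0)))
E
```

```text
time: 1.4
tcp_pos: [0.4684, 0.3018, 0.2398]
tool_rot: [1.205, 1.211, -1.208]
wrist_force: [0.1, -0.1, -0.4]
gripper_width: 0.0869
[0.46839066 0.30179275 0.23976334] [-0.90440951  0.11454571  0.30974479  1.67017367 -0.03513263  1.36409428
 -0.58591305]
[[-0.001  1.     0.003]
 [-0.001  0.003 -1.   ]
 [-1.    -0.001  0.001]]
(array([-19.9,   0.8, 241.8]), array([0.003, 0.001, 0.001]))
```

View pics/w_rack.png

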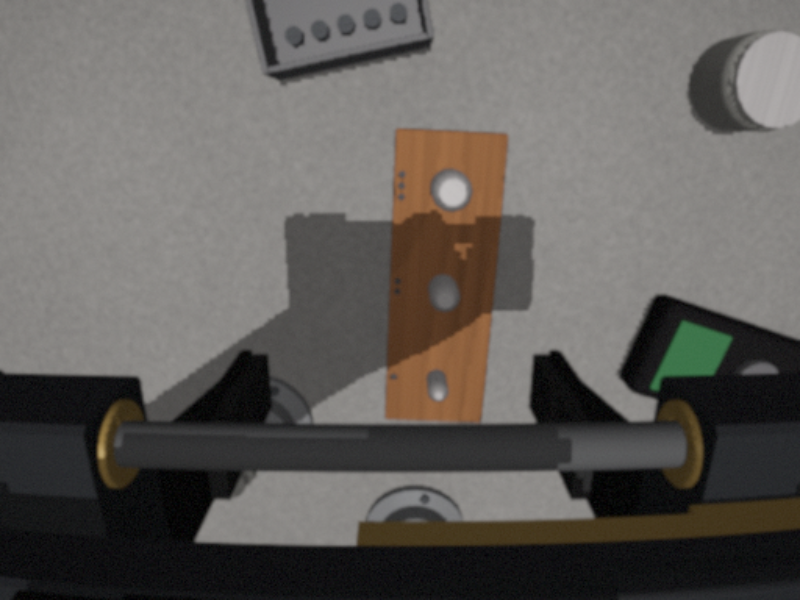

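Wrist view: rack board corners are at about (397,129), (508,133), (482,422) and (386,417), with posts thick (451,190), middle (444,292) and thin (437,385). The gripper hides the image's lower part. Next the gauge.

```bash
python3 -m inch '[[0,-20,1,60,0,0,0],[0,-20,1,120,0,0,0],[0,-20,1,180,0,0,0],[0,-20,1,240,0,0,0],[0,-20,1,272,0,0,0],[0,-20,1,272,0,0,0],[0,-20,1,272,0,0,0]]'
python3 - <<'E'
from h import *
from rig import sensors,cams
import pickle
o=sensors.get_obs();s=cams.snapshot("wrist");pickle.dump((o,s),open("gauge.pkl","wb"))
cv2.imwrite("pics/w_gauge.png",cv2.resize(s["img"][:,:,::-1],(800,600)))
print(go(o,(.506,-.287,.22),down(0)))
o,s=pickle.load(open("rack.pkl","rb"))
hsv=cv2.cvtColor(s["img"],cv2.COLOR_RGB2HSV)
m=((hsv[...,0]<18)&(hsv[...,1]>110)&(hsv[...,2]>30)).astype(np.uint8)
m[:, :230]=0;m[272:]=0;m[:,335:]=0
m=cv2.morphologyEx(m,cv2.MORPH_OPEN,np.ones((3,3)))
c=np.vstack([c for c in cv2.findContours(m,0,1)[0] if cv2.contourArea(c)>30])
h=cv2.convexHull(c)[:,0];W=plane(s,h,.012)[:,:2]
r=cv2.minAreaRect((W*1000).astype(np.float32));print("board",r)
P=plane(s,np.array([(451,190),(444,291),(437,384)])*.64-.18,.042);print("posts top est",P.round(4))
E
```

```text
time: 2.33
tcp_pos: [0.4702, 0.0316, 0.2602]
tool_rot: [1.204, 1.212, -1.206]
wrist_force: [1.2, -0.0, 0.1]
gripper_width: 0.0871
(array([ 40.4,  33.9, 318.8]), array([0.006, 0.001, 0.001]))
board ((498.7608947753906, 267.43267822265625), (226.7278289794922, 77.92005920410156), 87.52581787109375)
posts top est [[0.5008 0.343  0.042 ]
 [0.4979 0.2731 0.042 ]
 [0.4948 0.2014 0.042 ]]
```

View pics/w_gauge.png

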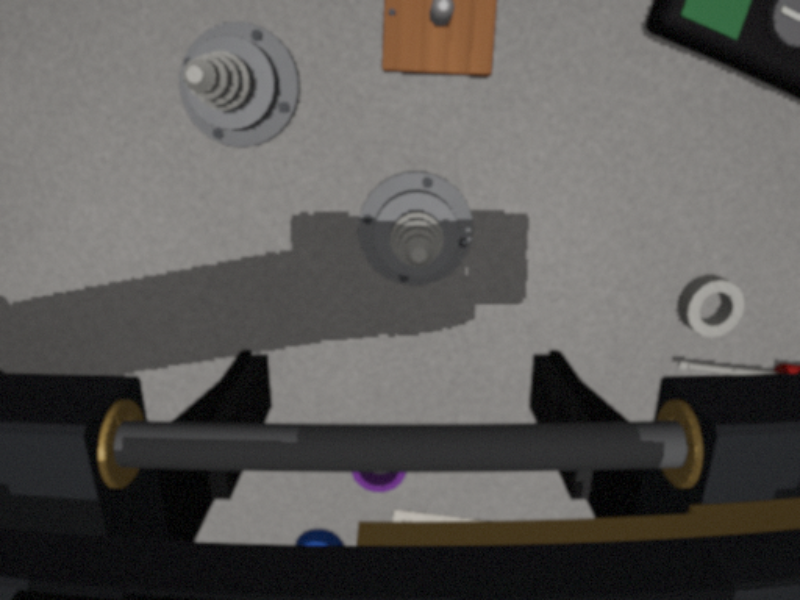

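Wrist view: the meant gauge has its foot centre at about (415,228) and its tip at (418,250); the other gauge is at (238,85). I'll put the camera vertically above the gauge so that the height doesn't matter, then do the same for the ring.

```bash
python3 -m inch '[[0,0,11,60,0.006,0,0],[0,0,11,82,0.006,0,0],[0,0,11,82,0.006,0,0],[0,0,11,82,0.006,0,0]]'
python3 - <<'E'
from h import *
from rig import sensors,cams
import pickle
o=sensors.get_obs();s=cams.snapshot("wrist");pickle.dump((o,s),open("gauge2.pkl","wb"))
c=-s["R"].T@s["t"];n=proj(s,[c[0],c[1],0.05]);print("cam",c.round(4),"nadir",n)
x,y=n[0].astype(int)
im=s["img"][max(0,y-70):y+80,x-100:x+100,::-1];print(max(0,y-70),x-100)
cv2.imwrite("pics/w_gauge2.png",cv2.resize(im,None,fx=4,fy=4,interpolation=cv2.INTER_CUBIC))
print(go(o,(.506,-.365,.20),down(0)))
E
```

```text
time: 2.88
tcp_pos: [0.4819, -0.0476, 0.26]
tool_rot: [1.205, 1.212, -1.208]
wrist_force: [0.3, 0.1, -0.4]
gripper_width: 0.0868
cam [0.4808 0.0329 0.4219] nadir [[256.29547517  82.2170539 ]]
12 156
(array([ 60.2,  22.8, 317.4]), array([0.004, 0.001, 0.002]))
```

View pics/w_gauge2.png

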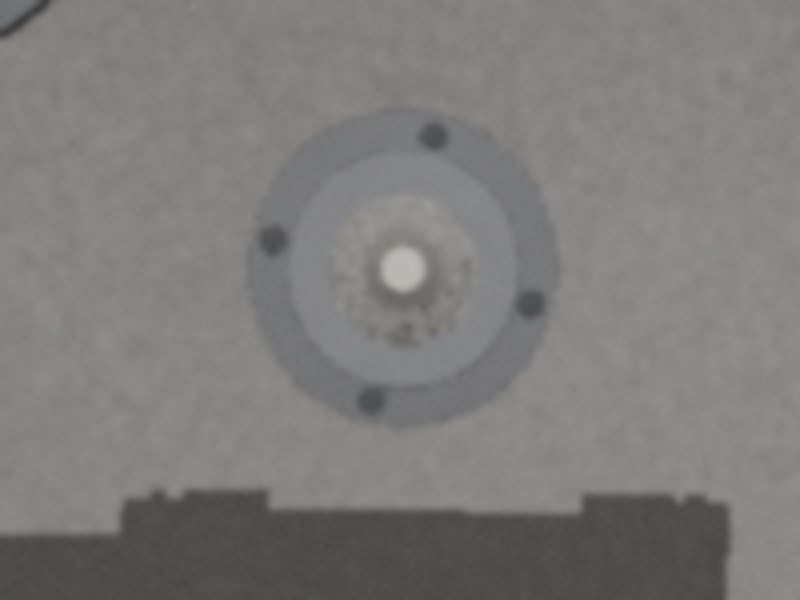

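The gauge is almost exactly below the camera: tip (404,268), foot circle centre (403,267), concentric as they should be. Now the ring.

```bash
python3 -m inch '[[0,10,20,62,0.004,0,0],[0,20,23,124,0.004,0,0],[0,40,23,186,0.004,0,0],[0,60,23,248,0.004,0,0],[0,60,23,310,0.004,0,0],[0,60,23,317,0.004,0,0],[0,60,23,317,0.004,0,0],[0,60,23,317,0.004,0,0]]'
python3 - <<'E'
from h import *
from rig import sensors,cams
import pickle
def blob(m,p):
    n,l,st,ce=cv2.connectedComponentsWithStats(m.astype(np.uint8));k=[i for i in range(1,n) if st[i,4]>30]
    i=min(k,key=lambda i:np.hypot(*(ce[i]-p)));return ce[i],st[i]
o,s=pickle.load(open("gauge2.pkl","rb"));g=cv2.cvtColor(s["img"],cv2.COLOR_RGB2GRAY)
ce,st=blob(g>160,(257,79));print("tip",ce,st,plane(s,ce,.096).round(4))
# foot outline
im=s["img"].astype(int);b=cv2.GaussianBlur((im[...,2]-im[...,0]).astype(np.float32),(0,0),1)
m=b>3;ce,st=blob(m,(257,79));l=cv2.morphologyEx(m.astype(np.uint8),cv2.MORPH_OPEN,np.ones((3,3)))
c=max(cv2.findContours(l[:150],0,1)[0],key=cv2.contourArea);(e0,e1,_)=cv2.fitEllipse(cv2.convexHull(c));print("foot",e0,e1,plane(s,e0,.008).round(4))
o=sensors.get_obs();s=cams.snapshot("wrist");pickle.dump((o,s),open("ring.pkl","wb"))
c=-s["R"].T@s["t"];n=proj(s,[c[0],c[1],0.02]);print("tcp",o["tcp_pos"],"cam",c.round(4),"nadir",n)
x,y=n[0].astype(int);y0=max(0,y-70);print(y0,x-100)
cv2.imwrite("pics/w_ring.png",cv2.resize(s["img"][y0:y0+150,x-100:x+100,::-1],None,fx=4,fy=4,interpolation=cv2.INTER_CUBIC))
E
```

```text
time: 3.92
tcp_pos: [0.5078, -0.3617, 0.2001]
tool_rot: [1.206, 1.213, -1.206]
wrist_force: [-0.1, 0.5, -0.3]
gripper_width: 0.087
tip [256.28915663  78.54216867] [252  74  10  10  83] [[0.4808 0.0362 0.096 ]]
foot (263.6665954589844, 45.784385681152344) (6.428025722503662, 7.8581695556640625) [[0.489  0.0733 0.008 ]]
tcp [ 0.50776493 -0.36171242  0.20008015] cam [ 0.5065 -0.2815  0.3622] nadir [[256.09502687  82.86850966]]
12 156
```

View pics/w_ring.png

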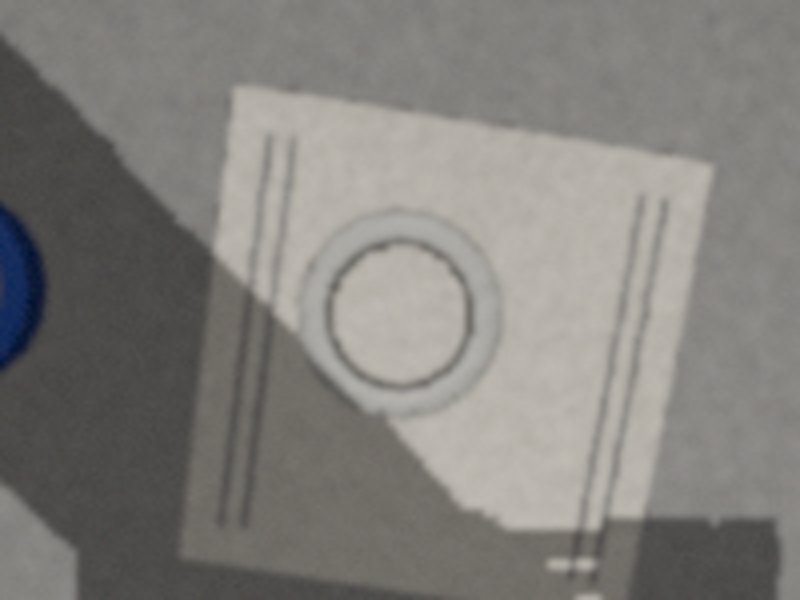

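The ring on the sheet has outer diameter 202 px and bore 144 px, a ratio of 0.71, so the bore should be 35 mm; the gauge will confirm. Its centre is at (401,312) in the crop, near nadir.

Run:
```python
from h import *
import pickle
from rig import sensors
o,s=pickle.load(open("ring.pkl","rb"));o=sensors.get_obs()
P=plane(s,[(255.9,89.6)],.02)[0]
a=plane(s,[((300.5)/4-.5+156,89.6),((502.5)/4-.5+156,89.6),(328.5/4-.5+156,89.6),(472.5/4-.5+156,89.6)],.02);print(P,"OD",a[1,0]-a[0,0],"bore",a[3,0]-a[2,0])
print(go(o,(P[0],P[1],.06),down(0)),go(o,(P[0],P[1],.0035),down(0)))
```

```text
[ 0.5063813  -0.28780516  0.02      ] OD 0.04857474703975723 bore 0.034618796137811936
(array([140.3,  -0.9, -73.9]), array([ 0.005, -0.001,  0.001])) (array([196.8,  -0.9, -73.8]), array([ 0.005, -0.001,  0.001]))
```

```bash
python3 -m inch '[[0,60,-1,-50,0.005,0,0],[0,110,-1,-74,0.005,0,0],[0,140,-1,-74,0.005,0,0],[0,160,-1,-74,0.005,0,0],[0,180,-1,-74,0.005,0,0],[0,193,-1,-74,0.005,0,0],[0,195,-1,-74,0.005,0,0],[0,195,-1,-74,0.005,0,0]]'
python3 - <<'E'
from h import *
from rig import sensors
o=sensors.get_obs();print(o["tcp_pos"],o["wrist_force"],go(o,(.5064,-.2878,.0035),down(0)))
E
```

```text
time: 4.97
tcp_pos: [0.5066, -0.2883, 0.0059]
tool_rot: [1.21, 1.209, -1.21]
wrist_force: [-1.1, -0.3, -0.7]
gripper_width: 0.0872
[ 0.50664696 -0.28832634  0.00591578] [-1.10269248 -0.34791158 -0.65834374] (array([ 2.4, -0.2, -0.5]), array([-0.001, -0.   , -0.   ]))
```

```bash
python3 -m inch '[[0,2,0,0,0,0,0],[0,2,0,0,0,0,0],[1,2,0,0,0,0,0],[1,2,0,0,0,0,0],[1,2,0,0,0,0,0],[1,2,0,0,0,0,0],[1,2,0,0,0,0,0],[1,2,0,0,0,0,0]]' 40 && python3 -m inch '[[1,-10,0,0,0,0,0],[1,-40,0,0,0,0,0],[1,-90,0,0,0,0,0],[1,-130,0,0,0,0,0],[1,-136,0,0,0,0,0],[1,-136,0,0,0,0,0]]'
python3 - <<'E'
from h import *
from rig import sensors,cams
import pickle
o=sensors.get_obs();s=cams.snapshot("wrist");pickle.dump((o,s),open("held.pkl","wb"))
t=o["tcp_pos"];print(t,o["wrist_force"],o["torque"])
n=proj(s,[t[0],t[1],t[2]+.016])[0];print("expected ring top centre",n)
x,y=n.astype(int);y0=y-75;x0=x-100;print(x0,y0)
cv2.imwrite("pics/w_held.png",cv2.resize(s["img"][y0:y0+150,x0:x0+200,::-1],None,fx=4,fy=4,interpolation=cv2.INTER_CUBIC))
print(go(o,(.4808,.0362,.14),down(0)))
E
```

```text
time: 5.98
tcp_pos: [0.5067, -0.2883, 0.0039]
tool_rot: [1.21, 1.209, -1.21]
wrist_force: [-0.1, 0.1, -0.2]
gripper_width: 0.0487
time: 6.72
tcp_pos: [0.5064, -0.288, 0.1397]
tool_rot: [1.211, 1.209, -1.209]
wrist_force: [0.5, -0.2, -2.7]
gripper_width: 0.0486
[ 0.50639447 -0.28800158  0.13967744] [ 0.47184214 -0.22932855 -2.6620082 ] [-0.10201538  0.10502956  0.02939831]
expected ring top centre [257.96330644 259.11442461]
157 184
(array([-1.000e-01, -2.590e+01, -3.242e+02]), array([-0.001, -0.001, -0.   ]))
```

View pics/w_held.png

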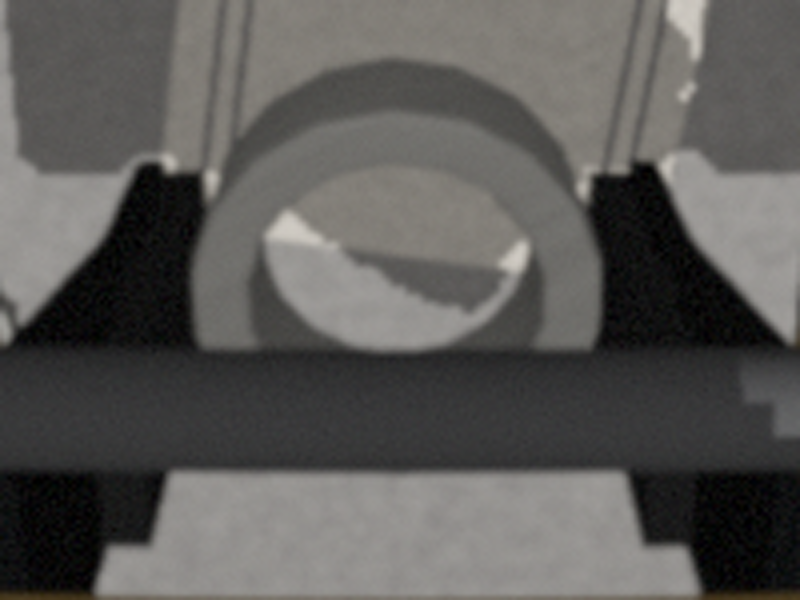

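The ring is held, with outer edges at x 190 and 604 in the crop and its rim centre near (397,291). I'll work out its offset as the camera sees it and use that relative to the gauge.

Run:
```python
from h import *
import pickle
o,s=pickle.load(open("held.pkl","rb"));t=o["tcp_pos"]
P=plane(s,[(397.5/4-.5+157,292/4-.5+184)],t[2]+.0161)[0];print("ring seen",P,"off",(P-t)*1000)
g=np.array([.4808,.0362]);q=g-(P-t)[:2];print("tcp target",q)
print(go(o,(q[0],q[1],.14),down(0)))
```

```text
ring seen [ 0.50540568 -0.2865525   0.15577744] off [-0.98878986  1.44907709 16.1       ]
tcp target [0.48178879 0.03475092]
(array([-1.000e-01, -2.490e+01, -3.227e+02]), array([-0.001, -0.001, -0.   ]))
```

```bash
python3 -m inch '[[1,0,-4,-50,0,0,0],[1,0,-8,-105,0,0,0],[1,0,-12,-160,0,0,0],[1,0,-16,-215,0,0,0],[1,0,-20,-270,0,0,0],[1,0,-25,-310,0,0,0],[1,0,-25,-323,0,0,0],[1,0,-25,-323,0,0,0],[1,0,-25,-323,0,0,0]]'
python3 - <<'E'
from h import *
from rig import sensors
o=sensors.get_obs();print(o["tcp_pos"],o["wrist_force"],go(o,(.4818,.0348,.082),down(0)))
E
```

```text
time: 7.9
tcp_pos: [0.4811, 0.0333, 0.1388]
tool_rot: [1.211, 1.209, -1.213]
wrist_force: [0.4, 0.0, -2.8]
gripper_width: 0.0487
[0.48108469 0.03331739 0.13876358] [ 0.43252481  0.04429964 -2.82019008] (array([56.8,  0.8, -1.5]), array([-0.004, -0.   ,  0.002]))
```

```bash
python3 -m inch '[[1,10,1,-1.5,-0.004,0,0.002],[1,25,1,-1.5,-0.004,0,0.002],[1,40,1,-1.5,-0.004,0,0.002],[1,50,1,-1.5,-0.004,0,0.002],[1,53,1,-1.5,-0.004,0,0.002],[1,53,1,-1.5,-0.004,0,0.002],[1,53,1,-1.5,-0.004,0,0.002]]'
python3 - <<'E'
from h import *
from rig import sensors,cams
import pickle
o=sensors.get_obs();s=cams.snapshot("wrist");pickle.dump((o,s),open("over.pkl","wb"))
t=o["tcp_pos"];print(t,o["wrist_force"],o["torque"])
x0,y0=157,184
cv2.imwrite("pics/w_over.png",cv2.resize(s["img"][y0:y0+150,x0:x0+200,::-1],None,fx=4,fy=4,interpolation=cv2.INTER_CUBIC))
E
```

```text
time: 8.78
tcp_pos: [0.4824, 0.035, 0.0862]
tool_rot: [1.209, 1.209, -1.208]
wrist_force: [-0.2, -0.0, -2.1]
gripper_width: 0.0489
[0.48240234 0.03496135 0.08619079] [-0.15649929 -0.03930891 -2.11834697] [-0.10772296  0.05213799 -0.0241717 ]
```

View pics/w_over.png

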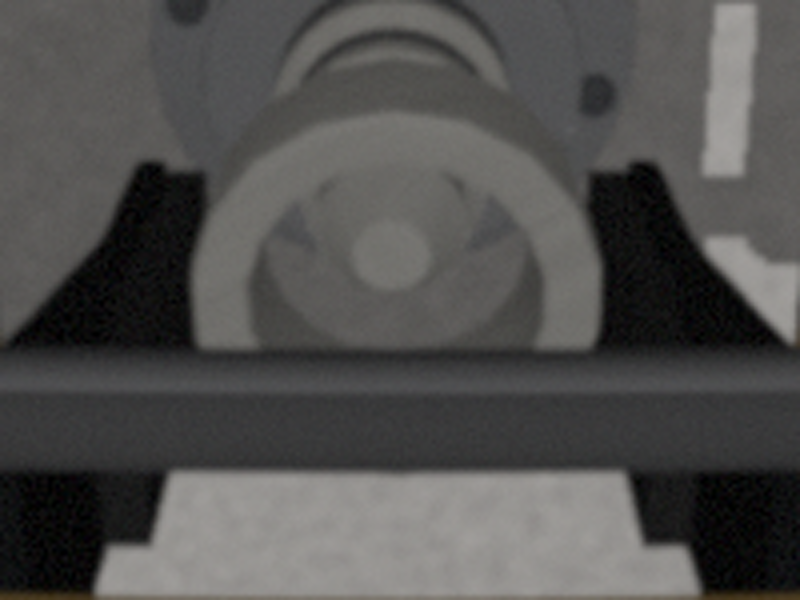

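The tip is at (392,256) inside the bore, whose centre is x≈397, so x needs about −0.6 mm. I'll get y properly from the rim edge points instead of the ellipse centre.

Run:
```python
from h import *
import pickle
f=lambda X,Y,x0,y0:((X+.5)/4-.5+x0,(Y+.5)/4-.5+y0)
for n in("held","over"):
    o,s=pickle.load(open(n+".pkl","rb"));t=o["tcp_pos"];z=t[2]+.0161
    P=plane(s,[f(397,111,157,184),f(397,165,157,184),f(190,291,157,184),f(604,291,157,184)],z)
    print(n,t,"ring y from outer, bore:",P[0,1]-.025,P[1,1]-.0175,"off mm",1000*(P[0,1]-.025-t[1]),1000*(P[1,1]-.0175-t[1]),"OD",P[3,0]-P[2,0],"xc",P[2:,0].mean()-t[0])
for z in(.092,.096,.1): print(z,plane(s,[f(392,256,157,184)],z))
o,s=pickle.load(open("ring.pkl","rb"))
P=plane(s,[f(401,208,156,12),f(401,416,156,12),f(401,239,156,12),f(401,387,156,12)],.02)[:,1];print("sheet ring",P,P[:2].mean(),P[2:].mean())
```

```text
held [ 0.50639447 -0.28800158  0.13967744] ring y from outer, bore: -0.28871587729862314 -0.2878262038192318 off mm -0.714300758106079 0.1753727212852607 OD 0.049048303986097164 xc -0.0009866886865173008
over [0.48240234 0.03496135 0.08619079] ring y from outer, bore: 0.03424400959959165 0.03513297036156497 off mm -0.717336669205107 0.17162409276821194 OD 0.04904644133645908 xc -0.0010049391834688337
0.092 [[0.48077752 0.03583608 0.092     ]]
0.096 [[0.48078924 0.03787075 0.096     ]]
0.1 [[0.48080097 0.03990541 0.1       ]]
sheet ring [-0.26371663 -0.31266487 -0.27083576 -0.30565912] -0.28819074928858424 -0.2882474423837713
```

Run:
```python
from h import *
from rig import sensors
o=sensors.get_obs();print(o["tcp_pos"],go(o,(.4818,.0362,.0862),down(0)),go(o,(.4818,.0362,.060),down(0)))
```

```text
[0.48244207 0.03500916 0.08625251] (array([ 0.1, -0.6, -1.2]), array([ 0.001, -0.   , -0.001])) (array([26.3, -0.7, -1.2]), array([ 0.001, -0.   , -0.001]))
```

```bash
python3 -m inch '[[1,0,-0.6,-1.2,0,0,0],[1,5,-0.6,-1.2,0,0,0],[1,11,-0.6,-1.2,0,0,0],[1,17,-0.6,-1.2,0,0,0],[1,23,-0.6,-1.2,0,0,0],[1,25,-0.6,-1.2,0,0,0],[1,25,-0.6,-1.2,0,0,0],[1,25,-0.6,-1.2,0,0,0]]'
python3 - <<'E'
from h import *
from rig import sensors
o=sensors.get_obs();print(o["tcp_pos"],o["wrist_force"],o["torque"],go(o,(.4818,.0362,.056),down(0)))
E
```

```text
time: 9.82
tcp_pos: [0.482, 0.0362, 0.0614]
tool_rot: [1.21, 1.209, -1.208]
wrist_force: [-1.0, -0.4, -2.0]
gripper_width: 0.0489
[0.48199094 0.03618833 0.06138727] [-1.02736104 -0.4184057  -2.04029569] [-0.08219231  0.07791416  0.05440706] (array([ 5.4, -0.2, -0. ]), array([ 0.001, -0.001, -0.001]))
```

No contact below any height step two could have, so it's going to the lowest step. Now slowly down.

```bash
python3 -m inch '[[1,1.5,0,0,0,0,0],[1,3,0,0,0,0,0],[1,4,0,0,0,0,0],[1,4,0,0,0,0,0],[1,4,0,0,0,0,0]]'; python3 -m inch '[[1,1,0,0,0,0,0],[1,2,0,0,0,0,0],[1,3,0,0,0,0,0],[1,3,0,0,0,0,0],[1,3,0,0,0,0,0]]'
```

```text
time: 10.45
tcp_pos: [0.482, 0.0362, 0.0574]
tool_rot: [1.21, 1.209, -1.208]
wrist_force: [0.3, -0.1, -2.6]
gripper_width: 0.0488
time: 11.08
tcp_pos: [0.4821, 0.0362, 0.0544]
tool_rot: [1.21, 1.209, -1.208]
wrist_force: [-0.0, 0.2, -1.6]
gripper_width: 0.0486
```

```bash
for i in 1; do python3 -m inch '[[1,1,0,0,0,0,0],[1,2,0,0,0,0,0],[1,2,0,0,0,0,0],[1,2,0,0,0,0,0]]'; done; python3 -m inch '[[1,1,0,0,0,0,0],[1,2,0,0,0,0,0],[1,2,0,0,0,0,0],[1,2,0,0,0,0,0]]'
```

```text
time: 11.58
tcp_pos: [0.482, 0.0362, 0.0524]
tool_rot: [1.21, 1.209, -1.208]
wrist_force: [0.3, -0.2, -2.1]
gripper_width: 0.0482
time: 12.08
tcp_pos: [0.4821, 0.0362, 0.0504]
tool_rot: [1.21, 1.209, -1.208]
wrist_force: [-0.3, -0.7, -2.2]
gripper_width: 0.0492
```

```bash
python3 -m inch '[[1,0.7,0,0,0,0,0],[1,1.5,0,0,0,0,0],[1,1.5,0,0,0,0,0],[1,1.5,0,0,0,0,0]]'
```

```text
time: 12.58
tcp_pos: [0.4821, 0.0362, 0.049]
tool_rot: [1.21, 1.209, -1.208]
wrist_force: [-0.3, -0.7, 1.0]
gripper_width: 0.0486
```

```bash
python3 -c "
from rig import sensors as s
o=s.get_obs();print(o['tcp_pos'],o['wrist_force'],o['torque'])"
```

```text
[0.48211491 0.0362337  0.04903767] [-0.27160506 -0.72204604  0.98816242] [-0.06892826  0.22807918 -0.01184181]
```

Contact at underside ≈ 45 mm: lowest step. Press to about 10 N.

```bash
python3 -m inch '[[1,0.7,0,0,0,0,0],[1,1.4,0,0,0,0,0],[1,1.4,0,0,0,0,0],[1,1.4,0,0,0,0,0]]'
```

```text
time: 13.08
tcp_pos: [0.4822, 0.0362, 0.0478]
tool_rot: [1.21, 1.209, -1.208]
wrist_force: [-3.1, -0.1, 4.6]
gripper_width: 0.0488
```

```bash
python3 -m inch '[[1,0.5,-0.4,0,0,0,0],[1,1,-0.4,0,0,0,0],[1,1,-0.4,0,0,0,0],[1,1,-0.4,0,0,0,0]]'; python3 -c "
from rig import sensors as s
o=s.get_obs();print(o['tcp_pos'],o['wrist_force'],o['torque'])"
```

```text
time: 13.58
tcp_pos: [0.4821, 0.0363, 0.0471]
tool_rot: [1.21, 1.209, -1.207]
wrist_force: [-1.4, -0.6, 5.3]
gripper_width: 0.0488
[0.48210569 0.03625969 0.04708869] [-1.37128027 -0.5766735   5.26089146] [-0.13256257  0.48241895 -0.00117823]
```

```bash
python3 -m inch '[[1,0.5,-0.4,0,0,0,0],[1,1,-0.4,0,0,0,0],[1,1,-0.4,0,0,0,0],[1,1,-0.4,0,0,0,0],[1,1,-0.4,0,0,0,0]]'
python3 - <<'E'
from h import *
from rig import sensors,cams
import pickle
s=cams.snapshot("wrist");o=sensors.get_obs();pickle.dump((o,s),open("press.pkl","wb"))
print(o["tcp_pos"],o["wrist_force"],o["torque"])
cv2.imwrite("pics/w_press.png",cv2.resize(s["img"][184:334,157:357,::-1],None,fx=4,fy=4,interpolation=cv2.INTER_CUBIC))
E
```

```text
time: 14.2
tcp_pos: [0.4822, 0.0363, 0.0466]
tool_rot: [1.211, 1.209, -1.207]
wrist_force: [-1.9, -0.6, 6.8]
gripper_width: 0.0486
[0.48215564 0.03624883 0.04658471] [-2.34585273 -0.539395    6.58432555] [-0.17321467  0.6592917   0.01646175]
```

View pics/w_press.png

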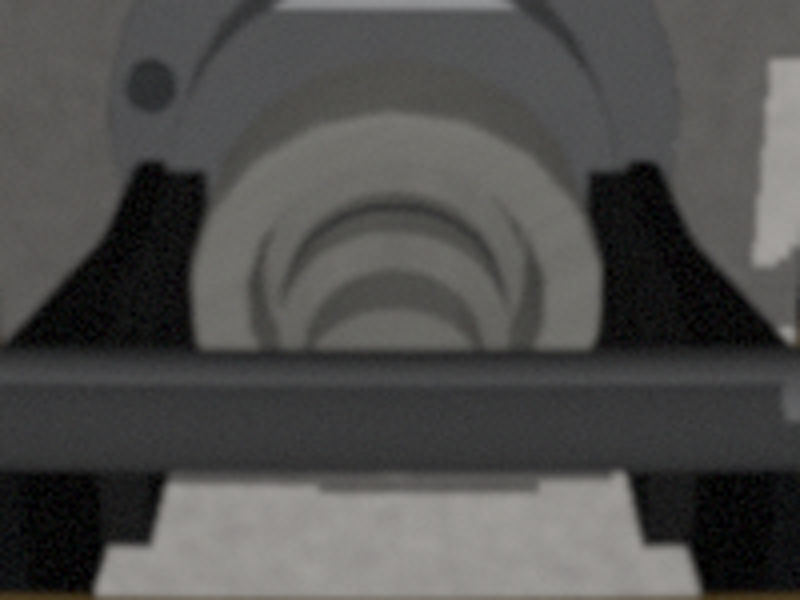

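The ring is seated concentric on the lowest shoulder, level, with cone lands centred at x≈396 in the bore. Load is about 9 N; a touch more.

```bash
python3 -m inch '[[1,0.5,-0.5,0,0,0,0],[1,1,-0.5,0,0,0,0],[1,1,-0.5,0,0,0,0],[1,1,-0.5,0,0,0,0],[1,1,-0.5,0,0,0,0],[1,1,-0.5,0,0,0,0]]'
python3 - <<'E'
from h import *
from rig import sensors
o=sensors.get_obs();print(o["tcp_pos"],o["wrist_force"],Ro.from_rotvec(o["tool_rot"]).as_matrix()[:,0].round(4))
print(go(o,(o["tcp_pos"][0],o["tcp_pos"][1],.135),down(0)))
E
```

```text
time: 15.0
tcp_pos: [0.4822, 0.0363, 0.0462]
tool_rot: [1.211, 1.208, -1.206]
wrist_force: [-2.5, -0.7, 7.9]
gripper_width: 0.0483
[0.48217313 0.03626109 0.04622394] [-2.45317303 -0.7238697   7.90571638] [ 0.0031  0.0015 -1.    ]
(array([-88.8,   0.3,  -0.1]), array([ 0.   , -0.001, -0.003]))
```

Load ≈10 N (7.9 plus about 2.2 of weight), tilt about 0.2°. Lifting, then over to the thick post with the camera above it.

```bash
python3 -m inch '[[1,-5,0.3,0,0,0,-0.003],[1,-20,0.3,0,0,0,-0.003],[1,-50,0.3,0,0,0,-0.003],[1,-89,0.3,0,0,0,-0.003],[1,-120,5,-40,0,0,-0.003],[1,-130,12,-100,0,0,-0.003],[1,-130,18,-160,0,0,-0.003],[1,-130,18,-215,0,0,-0.003],[1,-130,18,-226,0,0,-0.003],[1,-130,18,-226,0,0,-0.003]]'
python3 - <<'E'
from h import *
from rig import sensors,cams
import pickle
o=sensors.get_obs();s=cams.snapshot("wrist");pickle.dump((o,s),open("post.pkl","wb"))
c=-s["R"].T@s["t"];n=proj(s,[c[0],c[1],0.04])[0];print("tcp",o["tcp_pos"],o["wrist_force"],"nadir",n)
x0,y0=156,0;print(x0,y0)
cv2.imwrite("pics/w_post.png",cv2.resize(s["img"][y0:y0+150,x0:x0+200,::-1],None,fx=4,fy=4,interpolation=cv2.INTER_CUBIC))
E
```

```text
time: 16.25
tcp_pos: [0.4994, 0.2623, 0.1765]
tool_rot: [1.208, 1.21, -1.208]
wrist_force: [0.0, -1.3, -2.4]
gripper_width: 0.0488
tcp [0.49938654 0.26232754 0.17649168] [ 0.02597233 -1.34009993 -2.36554693] nadir [255.68013433  82.59060357]
156 0
```

View pics/w_post.png

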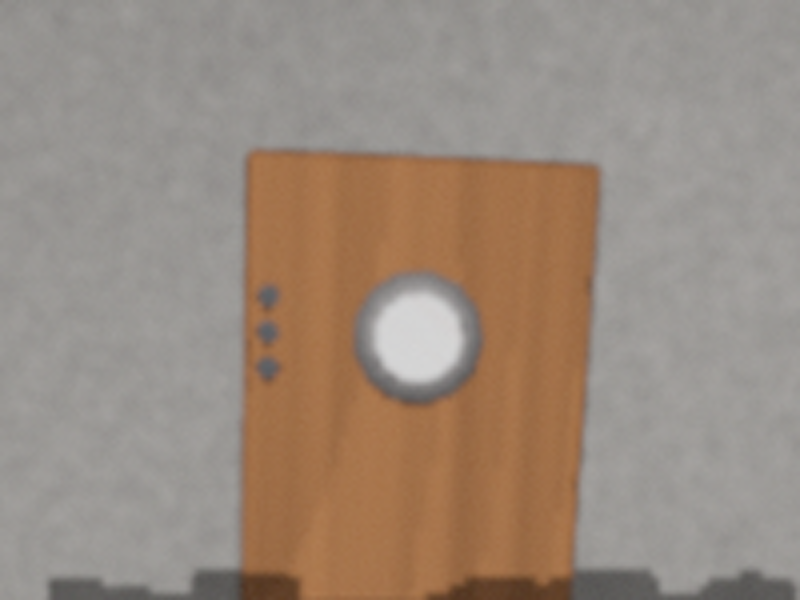

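Thick post (three dots beside it) has its centre at (419,338), right under the camera.

Run:
```python
from h import *
import pickle
from rig import sensors
o,s=pickle.load(open("post.pkl","rb"));o=sensors.get_obs()
P=plane(s,[(419.5/4-.5+156,338.5/4-.5)],.042)[0];print(P)
q=P+[.0011,0,0]
for z in(.17,.06,.025): print(go(o,(q[0],q[1],z),down(0)))
```

```text
[0.50208831 0.34145566 0.042     ]
(array([  6.6,   3.3, -80.7]), array([-0., -0., -0.]))
(array([116.6,   3.3, -80.7]), array([-0., -0., -0.]))
(array([151.6,   3.2, -80.7]), array([-0., -0., -0.]))
```

```bash
python3 -m inch '[[1,7,3.3,-45,0,0,0],[1,15,3.3,-78,0,0,0],[1,50,3.3,-81,0,0,0],[1,90,3.3,-81,0,0,0],[1,110,3.3,-81,0,0,0],[1,115,3.3,-81,0,0,0],[1,115,3.3,-81,0,0,0]]'
python3 - <<'E'
from h import *
from rig import sensors
o=sensors.get_obs();print(o["wrist_force"],go(o,(.5032,.3415,.022),down(0)))
E
```

```text
time: 17.18
tcp_pos: [0.5042, 0.3416, 0.0627]
tool_rot: [1.212, 1.208, -1.209]
wrist_force: [-0.6, 1.0, -1.5]
gripper_width: 0.049
[-0.59644705  1.0270161  -1.4997983 ] (array([40.7, -1. ,  0.1]), array([-0.001, -0.001, -0.002]))
```

```bash
python3 -m inch '[[1,5,-1,0,0,0,0],[1,15,-1,0,0,0,0],[1,25,-1,0,0,0,0],[1,35,-1,0,0,0,0],[1,41,-1,0,0,0,0],[1,41,-1,0,0,0,0],[1,41,-1,0,0,0,0]]' && python3 -m inch '[[1,1.5,0,0,0,0,0],[1,3,0,0,0,0,0],[1,4.5,0,0,0,0,0],[1,4.5,0,0,0,0,0]]'
```

```text
time: 18.05
tcp_pos: [0.5035, 0.3417, 0.022]
tool_rot: [1.212, 1.208, -1.208]
wrist_force: [0.6, -0.5, -1.5]
gripper_width: 0.0487
time: 18.55
tcp_pos: [0.5034, 0.3416, 0.0173]
tool_rot: [1.212, 1.208, -1.208]
wrist_force: [0.1, 0.1, -1.5]
gripper_width: 0.0484
```

```bash
python3 -m inch '[[1,0.7,0,0,0,0,0],[1,1.2,0,0,0,0,0],[1,1.2,0,0,0,0,0],[1,1.2,0,0,0,0,0]]'
```

```text
time: 19.05
tcp_pos: [0.5034, 0.3416, 0.0161]
tool_rot: [1.212, 1.208, -1.208]
wrist_force: [-0.0, -0.1, -1.7]
gripper_width: 0.0484
```

```bash
python3 -m inch '[[1,0.5,0,0,0,0,0],[1,1,0,0,0,0,0],[1,1,0,0,0,0,0],[1,1,0,0,0,0,0]]'
```

```text
time: 19.55
tcp_pos: [0.5035, 0.3417, 0.0159]
tool_rot: [1.212, 1.208, -1.208]
wrist_force: [-2.1, -0.7, 4.7]
gripper_width: 0.0484
```

Down on the board (contact, z as predicted). Release, rise straight, and look.

```bash
python3 -m inch '[[1,-0.3,0,0,0,0,0],[0,-0.3,0,0,0,0,0],[0,-0.3,0,0,0,0,0],[0,-0.3,0,0,0,0,0],[0,-0.3,0,0,0,0,0],[0,-0.3,0,0,0,0,0]]' && python3 -m inch '[[0,-15,0,0,0,0,0],[0,-50,0,0,0,0,0],[0,-100,0,0,0,0,0],[0,-160,0,30,0,0,0],[0,-185,0,81,0,0,0],[0,-185,0,81,0,0,0],[0,-185,0,81,0,0,0]]'
python3 - <<'E'
from h import *
from rig import sensors,cams
import pickle
o=sensors.get_obs();s=cams.snapshot("wrist");t=cams.snapshot("scene");pickle.dump((o,s,t),open("end.pkl","wb"))
a=cv2.resize(s["img"][0:150,156:356],(600,450),interpolation=cv2.INTER_CUBIC);
p=proj(t,[.50,.30,.03])[0].astype(int);print(p)
b=t["img"][150:290,280:460];d=cv2.resize(s["img"],(400,300))
print(o["wrist_force"])
cv2.imwrite("pics/end.png",np.vstack([cv2.resize(a,(400,300)),cv2.resize(b,(400,300),interpolation=cv2.INTER_CUBIC)])[:,:,::-1])
E
```

```text
time: 20.3
tcp_pos: [0.5035, 0.3417, 0.0162]
tool_rot: [1.212, 1.208, -1.208]
wrist_force: [0.2, -0.1, 0.3]
gripper_width: 0.0851
time: 21.18
tcp_pos: [0.503, 0.2609, 0.2018]
tool_rot: [1.214, 1.209, -1.207]
wrist_force: [-0.5, -0.2, -1.4]
gripper_width: 0.0872
[382 241]
[-0.46628081 -0.17563258 -1.41535052]
```

View pics/end.png

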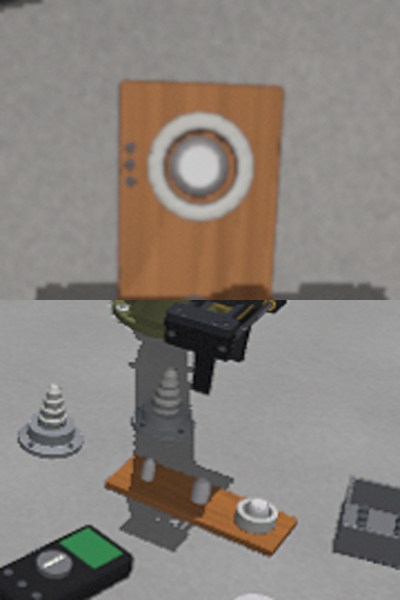

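The ring lies flat around the thick post (three dots), seen at (200,165) from above and (256,513) from the side, and the gripper is clear of it.

```bash
python3 -c "
from rig import job
print(job.sign_off())"
```

```text
the job is handed in; nothing more can be done
None
```

The steel spacer from the job sheet is on the thick post, lying flat on the board, and the job is handed in at about 21 s.

- **Gauging:** I used the right-most gauge. The ring passed the first two steps without contact and stopped at the lowest one, with its underside about 45 mm above the bench. That is near the low end of the ±4 mm allowance, and it matches the 35 mm bore I measured in the camera image.
- **Pressing:** The load was about 10 N, built up in small steps. That is 7.9 N at the wrist plus about 2.2 N for the held weight. The tool was tilted about 0.2°, and every reading stayed well under 20 N.
- **Last checks:** The final pictures show the ring flat and centred around the post with three dots, the gripper open and clear of it, and touching nothing. I did not take a closing picture of the other spacers or the rest of the bench, but the arm never touched them.
- **Disagreements:** The wrist camera read about 1 mm off in x compared with the gripper, which I corrected for. A sideways force of about 2.5 N remained on the cone while pressing.

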